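# Set the hotplate to the third heat click and start it

## Task

Start the pot heating on the portable hotplate: push the heat lever on its front strip away from its off end, to the robot's left, feel it click from notch to notch and stop at the third click without going on into the fourth. Then press the round start button on the same strip all the way down and let it come back up. Push both gently with the fingertips, without gripping the lever, and leave the pot and all the things standing round it where they are.

Things in the scene. Friction and masses are not known exactly. Their poses are not given: they have to be found in the camera images.
- hotplate: Portable steel hotplate with a black cooking surface, fixed to the table: 280 mm deep (x), 240 wide (y), 50 high; origin under its centre on the table top. Its x axis points from the front strip to the back, y to its left, z up. The flat steel control strip (x -140 to -61 mm, 50 mm above the table) carries lever and start button, both on the line x = -100 mm.
- heat_lever (a joint): Lever travel along the hotplate's +y, m: 0 off end, 0.098 far stop; starts in the free run 0 to 0.015. Five clicks, one at each short black mark: 0.032, 0.048, 0.064 (third), 0.080, 0.096. Crests lie midway (0.024 before the first, then 0.040, 0.056, 0.072, 0.088): it takes 5 N slowly, 9 N fast, to climb each, then the lever springs ahead of the finger into the next click and stays, within 2 mm.
- heat_lever_top (a point): Centre of the top of the lever's paddle: an upright black ribbed block 30 mm along the hotplate's x, 10 mm along y; top 75.5 mm, underside 53.5 mm above the table. It moves with the lever; at joint value 0 it lies at x = -100, y = -95 mm in the hotplate's frame. A fingertip can push its flat face on the -y side, where the strip is free to the hotplate's edge at y = -120 and open beyond.
- start_button (a joint): Travel of the start button, in m: 0 up, 0.006 fully down; it springs back. Fully down takes 5 N.
- start_button_top (a point): Centre of the top of the start button, a round black push button 28 mm across in a dark steel housing 44 mm across, 72 mm above the table, at x = -100, y = +75 mm in the hotplate's frame; it is pressed straight down.
- pot: Open steel pot, 144 mm across the rim, 70 mm high, standing on the cooking surface with its centre about 48 mm behind the hotplate's; origin at the centre of its underside. Not to be disturbed.
- tea_tin: Tea tin 64x90x62 mm standing close to the left of the hotplate; origin at the centre of its underside. Not to be disturbed.
- mill: Clear mill with a domed pierced top, 44 mm across, 90 mm high, standing close to the right of the hotplate; origin at the centre of its underside. Not to be disturbed.
- spice_jar: Spice jar 45 mm across, 106 mm high, standing in front of the hotplate; origin at the centre of its underside. Not to be disturbed.
- glass: Drinking glass 75 mm across, 90 mm high, at the left side of the table; origin at the centre of its underside. Not to be disturbed.
- coffee_jar: Glass jar with a yellow lid, 59 mm across, 105 mm high, at the right side of the table; origin at the centre of its underside. Not to be disturbed.

How it is judged:
By the outcome, as a careful person would: the job done as asked, in the order asked, and still so for the second after the job is handed in, with the robot touching nothing.
It also fails if it takes over 54 s, if anything falls off the work surface, if the arm or the gripper's body presses on something with over 40 N, if the wrist force passes 120 N, or if a joint passes its speed limit or range.

## Robot

A 7-joint arm with a two-finger parallel gripper is mounted at the origin on a cart in front of the work surface, level with it; the furniture and walls round the work are solid. World frame = base frame: x ahead of the robot, y to its left, z up, the work surface at z = 0. Lengths are in m, angles in rad, forces in N, time in s.
With the tool pointing down it reaches from about 0.425 to 0.875 m from the base axis. Payload 4.7 kg.
Tool frame: the origin (TCP) lies midway between the tips of the shut fingers; the grasp point (between the pads) lies 19 mm behind it (ctrl.grip_point_offset is the distance from the TCP to the grasp point, in m); z points along the fingers, y is the line along which they close (so a half turn about z gives the same grasp; the last joint's range is limited). The gripper opens to 87 mm and grips with 3 to 60 N. Pads are 19 mm wide; open, the fingers measure 117 mm over their backs; the gripper's body (75 mm by 190 mm) begins 51 mm behind the grasp point.
Start: joints at [1.245, 0.321, -0.07, 1.45, 0.023, 1.371, -0.057], TCP at [0.217, -0.613, 0.223] pointing down, gripper open.
Joint ranges: [-2.86, 2.86], [-0.3, 2.09], [-1.38, 1.24], [0.06, 2.45], [-1.56, 4.7], [0.09, 2.05], [-2.69, 2.69]. Speed limits (rad/s): [2.57, 2.57, 3.14, 3.14, 3.14, 3.14, 3.14].

## Interface

Orientations are given as a rotation vector (axis times angle).
In Python, from bench import ctrl gives the robot as it stands. The module is installed in compiled form; this text tells all that it offers.
- The arm moves only by the shell command python3 -m handwheel 'ROWS' [OPENING] [FORCE]. ROWS is JSON, a list of rows, each an object of numbers: "x", "y", "z": the shift along the tool's x, y, z in m; "wx", "wy", "wz": the turn, a rotation vector about the tool's x, y, z in degrees. A call has 1 to 10 rows; each row is the pose to reach, as a shift and turn from the pose commanded when the call began, along the tool's axes at that moment; what a row does not reach only later rows make up. A row lasts 1/12 s, in which the tool goes at most 41.7 mm and 7.16 degrees, less where a joint would pass 70% of its speed; a pose out of reach is approached as far as the arm can. A call with a gripper value outside its range is refused whole. OPENING is the finger opening in m, from 0 to 0.087, set as the call begins (- or left out, the last holds). The fingers move at their own pace and stop on an object; FORCE is the grip in N (left out, the last holds). Time passes only in rows, so rows that repeat a pose let the fingers close. It gives the time, the measured TCP pose, the force, the opening and the grip force at its end, in the units of the state.
- ctrl.get_state(): the state, without advancing time (a new reading comes with each control period).
- ctrl.get_image(name): name is "scene" or "top" or "wrist"; returns a dict with "image" (480x640x3 uint8, red, green, blue), "K" (3x3 intrinsics, pixels), "world_to_cam" (4x4, takes a point from world to camera coordinates); the wrist camera has in their place "hand_eye" (4x4, takes a point from camera to tool coordinates, whose origin is the TCP and whose axes are the flange's). Camera axes: x right, y down, z forward; pixel columns grow to the right and rows downward; lengths in m; the calibration is good to about 2 mm. A picture is of the moment at which its call begins: read the wrist's pose just before it. There is no depth.
- ctrl.close_job(): hands the job in; it is judged then, once.
The state is a dict: "time": time; "joint_positions": joint angles; "qd": joint speeds; "joint_torque": joint torques, N m; "position": TCP position; "tool_rot": TCP orientation; "ft_force": force on the tool from outside, world axes, zero at the start; "torque": the same for the moment, N m; "grip_width": opening from 0.0 (shut) to 1.0 (fully open); "grip_force": force on a finger pad.
Only numpy, scipy, OpenCV 4.12 (cv2) and the standard library are available. Lean on these libraries where they do the work, as an engineer would, in place of code of your own. Each camera call takes 0.05 s, during which the arm holds its last target. There are 200 camera calls.

## Working session

There is one attempt and no reset: what is moved stays moved. The work goes in short steps, Python scripts to look and compute and a shell command to move; the robot and the scene stay as the last step left them, time stands still between calls to the robot, and variables do not carry over. Pictures are saved under pics/ and viewed, at most 10 in all, crops included, and the job is handed in when it is done.

```bash
mkdir -p pics
python3 - <<'E'
from bench import ctrl
import cv2,numpy as np,json
s=ctrl.get_state();print(s)
for n in("scene","top"):
    r=ctrl.get_image(n);cv2.imwrite(f"pics/{n}0.png",r["image"][:,:,::-1]);np.savez(f"{n}.npz",K=r["K"],T=r["world_to_cam"])
    T=np.array(r["world_to_cam"]);print(n,r["K"],T,-T[:3,:3].T@T[:3,3])
E
```

```text
{'time': 0.0, 'joint_positions': array([ 1.24507257,  0.3218253 , -0.07009302,  1.45167357,  0.02261287,
        1.37082955, -0.05689572]), 'qd': array([ 5.14904504e-04,  1.28260408e-03, -3.84222346e-05,  9.76467461e-04,
       -1.55874765e-03, -7.12125242e-04,  6.12540957e-04]), 'joint_torque': array([ 1.10350327e-04, -4.91287351e+01, -4.03740825e-01, -3.12528241e+01,
       -6.37660269e-02,  4.36730019e-02,  1.88500258e-04]), 'position': array([ 0.21642252, -0.61231177,  0.22146083]), 'tool_rot': array([-3.09446919e+00, -5.30978098e-01,  6.86998160e-04]), 'ft_force': array([ 0.47871218,  0.31905396, -0.102411  ]), 'torque': array([-0.00622483, -0.03396746, -0.00537182]), 'grip_force': 0.0, 'grip_width': 0.9986478215172596}
scene [[454.55804094   0.         321.10408445]
 [  0.         454.55804094 244.54635635]
 [  0.           0.           1.        ]] [[-0.6082568  -0.79371608 -0.00620015  0.39022808]
 [-0.36045317  0.28317242 -0.88875581  0.29179877]
 [ 0.70717549 -0.5383569  -0.45833903  0.59789027]
 [ 0.          0.          0.          1.        ]] [-0.08027467  0.54897929  0.53579377]
top [[506.24685052   0.         309.81312647]
 [  0.         506.24685052 241.68424813]
 [  0.           0.           1.        ]] [[-0.07947429 -0.99681604 -0.00645116  0.03901557]
 [-0.96982927  0.07881568 -0.23069302  0.60331995]
 [ 0.23046695 -0.01207764 -0.9730052   0.99269924]
 [ 0.          0.          0.          1.        ]] [0.35943371 0.00332974 1.10533492]
```

View pics/top0.png

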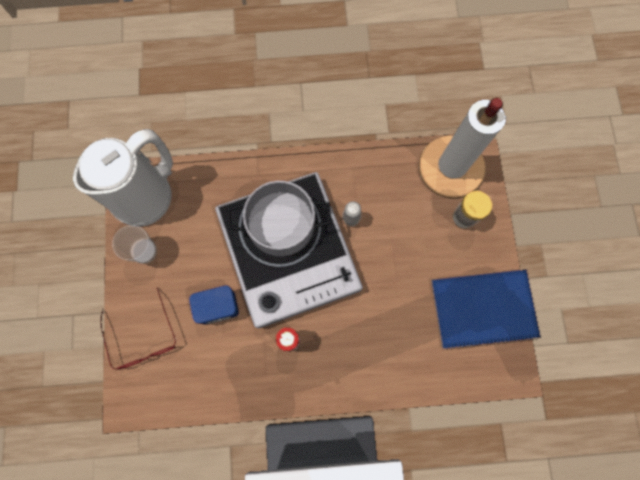

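View pics/scene0.png

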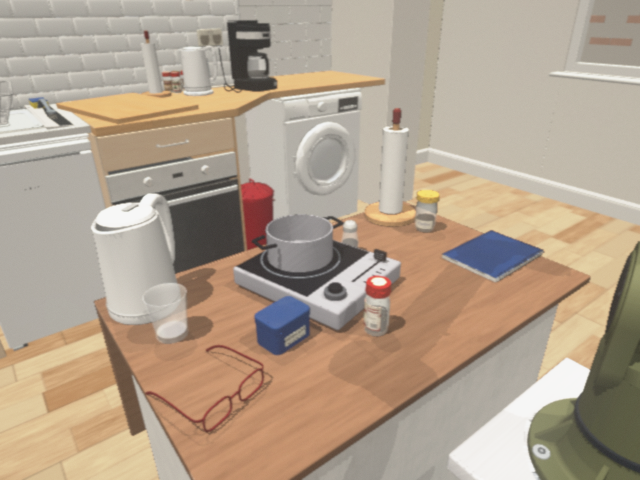

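The top view shows the hotplate with corners near (258,325), (360,290), (318,175) and (217,212). The button is at about (268,300), the lever at about (346,274), the spice jar's lid at (287,339) and the mill at (352,210). I'll locate these precisely with masks and rays.

```bash
cat > h.py <<'E'
import numpy as np,cv2
def ray(n,u,v,z):
    d=np.load(n+".npz");T=d["T"];R=T[:3,:3];c=-R.T@T[:3,3]
    k=R.T@np.linalg.inv(d["K"])@[u,v,1];return c+k*(z-c[2])/k[2]
E
python3 - <<'E'
from h import *
im=cv2.imread("pics/top0.png")
P={k:ray("top",*p,z) for k,p,z in [("FL",(258,325),.05),("FR",(360,290),.05),("BR",(318,175),.05),("BL",(217,212),.05),("btn",(268,300),.072),("lev",(346,274),.0755),("jar",(287,339),.106),("mill",(353,208),.09),("tin",(213,303),.062)]}
for k,p in P.items():print(k,p.round(4))
c=(P["FL"]+P["FR"]+P["BR"]+P["BL"])/4
x=(P["BL"]+P["BR"]-P["FL"]-P["FR"])/2;y=(P["FL"]+P["BL"]-P["FR"]-P["BR"])/2
print(c,np.linalg.norm(x),np.linalg.norm(y),np.degrees(np.arctan2(x[1],x[0])),np.degrees(np.arctan2(-y[0],y[1])))
th=np.arctan2(P["btn"][0]*0+x[1],x[0])
R=np.array([[np.cos(th),-np.sin(th)],[np.sin(th),np.cos(th)]])
for k,p in P.items():print(k,(R.T@(p-c)[:2]).round(4))
cv2.imwrite("pics/crop.png",np.hstack([cv2.resize(im[250:345,235:375],None,fx=5.6,fy=5.6,interpolation=cv2.INTER_CUBIC)]))
from bench import ctrl
print(ctrl.get_image("wrist")["hand_eye"])
E
```

```text
FL [0.4419 0.1108 0.05  ]
FR [ 0.4973 -0.1062  0.05  ]
BR [ 0.759  -0.0399  0.05  ]
BL [0.6919 0.1862 0.05  ]
btn [0.489  0.0854 0.072 ]
lev [ 0.5292 -0.0783  0.0755]
jar [0.4062 0.0505 0.106 ]
mill [ 0.6648 -0.1051  0.09  ]
tin [0.4932 0.1996 0.062 ]
[0.59752772 0.03773235 0.05      ] 0.2654903087958477 0.2298613036710958 15.483249338665969 15.441371608758434
FL [-0.1304  0.112 ]
FR [-0.1351 -0.112 ]
BR [ 0.1349 -0.1179]
BL [0.1306 0.1179]
btn [-0.0918  0.0749]
lev [-0.0968 -0.0935]
jar [-0.181   0.0634]
mill [ 0.0267 -0.1556]
tin [-0.0573  0.1839]
[[ 6.12523498e-04 -9.60983142e-01 -2.76606264e-01  7.55725166e-02]
 [ 9.99999707e-01  7.15651867e-04 -2.71888495e-04 -3.84408260e-04]
 [ 4.59234049e-04 -2.76606017e-01  9.60983299e-01 -1.63605000e-01]
 [ 0.00000000e+00  0.00000000e+00  0.00000000e+00  1.00000000e+00]]
```

View pics/crop.png

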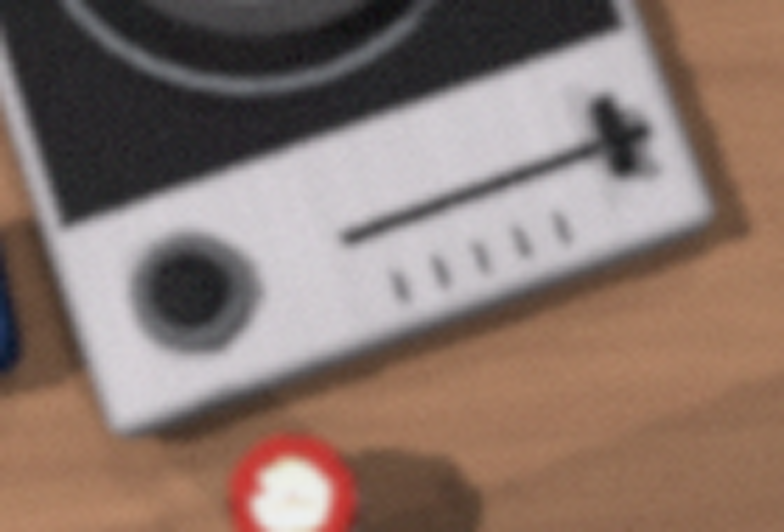

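The crop shows the button centre at crop (190,288), which is about (269,301.4) in the image, and the paddle at crop (618,135), about (345.5,274). Five marks lie in front of the slot, and the yaw is about 15°. I'll compute the first move.

```bash
cat >> h.py <<'E'
def rel(target,yaw,st):
    from scipy.spatial.transform import Rotation as Ro
    R=Ro.from_rotvec(st["tool_rot"]);d=R.inv().apply(np.array(target)-st["position"])
    c,s=np.cos(yaw),np.sin(yaw)
    G=Ro.from_matrix(np.array([[c,s,0],[s,-c,0],[0,0,-1]]))
    return d.round(4),(R.inv()*G).as_rotvec(degrees=True).round(2)
E
python3 - <<'E'
from h import *
from bench import ctrl
b=ray("top",269,301.4,.072);l=ray("top",345.5,274,.0755)
s1=ray("top",235+345/5.6,250+238/5.6,.05);s2=ray("top",235+648/5.6,250+130/5.6,.05);m=[ray("top",235+u/5.6,250+v/5.6,.05) for u,v in((402,288),(564,228))]
f=[ray("top",256,327,.05),ray("top",362,288.4,.05)]
for p,q in((b,l),(s1,s2),m,f):
    d=(p-q)[:2];print(p.round(4),q.round(4),np.linalg.norm(d),np.degrees(np.arctan2(-d[0],d[1])))
st=ctrl.get_state();y=np.radians(15);Y=np.array([-np.sin(y),np.cos(y),0])
t=l-0.05*Y;t[2]=.2;print(t,rel(t,y,st))
E
```

```text
[0.486  0.0835 0.072 ] [ 0.5293 -0.0772  0.0755] 0.166476199650569 15.050303992451111
[0.5027 0.0265 0.05  ] [ 0.5342 -0.0904  0.05  ] 0.12101951471290479 15.120852403337388
[0.4823 0.0067 0.05  ] [ 0.4998 -0.0554  0.05  ] 0.06454436731401982 15.730776873819309
[0.4382 0.1152 0.05  ] [ 0.5003 -0.1108  0.05  ] 0.23430259285853872 15.361678274935901
[ 0.54219927 -0.12554024  0.2       ] (array([ 0.4694, -0.3505,  0.0222]), array([-0.09,  0.01,  4.47]))
```

```bash
python3 -m handwheel '[{"x":0.03,"y":-0.023,"wz":1},{"x":0.06,"y":-0.046,"wz":2},{"x":0.09,"y":-0.069,"wz":3},{"x":0.12,"y":-0.092,"wz":4},{"x":0.15,"y":-0.115,"wz":4.5},{"x":0.18,"y":-0.138,"wz":4.5},{"x":0.21,"y":-0.161,"wz":4.5},{"x":0.24,"y":-0.184,"wz":4.5},{"x":0.27,"y":-0.2,"wz":4.5},{"x":0.3,"y":-0.22,"wz":4.5}]' 0 20
python3 - <<'E'
from h import *
from bench import ctrl
print(rel([.5422,-.1255,.2],np.radians(15.1),ctrl.get_state()))
E
```

```text
(array([ 0.4694, -0.3505,  0.0222]), array([-0.09,  0.01,  4.37]))invalid input at $[0]: expected keys x, y, z, wx, wy, wz
```

```bash
python3 -m handwheel '[{"x":0.03,"y":-0.023,"z":0,"wx":0,"wy":0,"wz":1},{"x":0.06,"y":-0.046,"z":0,"wx":0,"wy":0,"wz":2},{"x":0.09,"y":-0.069,"z":0,"wx":0,"wy":0,"wz":3},{"x":0.12,"y":-0.092,"z":0,"wx":0,"wy":0,"wz":4},{"x":0.15,"y":-0.115,"z":0,"wx":0,"wy":0,"wz":4.4},{"x":0.18,"y":-0.138,"z":0,"wx":0,"wy":0,"wz":4.4},{"x":0.21,"y":-0.161,"z":0,"wx":0,"wy":0,"wz":4.4},{"x":0.24,"y":-0.184,"z":0,"wx":0,"wy":0,"wz":4.4},{"x":0.27,"y":-0.2,"z":0,"wx":0,"wy":0,"wz":4.4},{"x":0.3,"y":-0.22,"z":0,"wx":0,"wy":0,"wz":4.4}]' 0 20
python3 - <<'E'
from h import *
from bench import ctrl
print(rel([.5422,-.1255,.2],np.radians(15.1),ctrl.get_state()))
E
```

```text
time: 0.98
position: [0.4268, -0.3042, 0.2225]
tool_rot: [3.114, 0.411, -0.0]
ft_force: [0.6, -0.1, 0.1]
grip_width: 0.323
grip_force: 0.0
(array([ 0.1579, -0.1426,  0.0224]), array([ 0.04,  0.01, -0.05]))
```

```bash
python3 -m handwheel '[{"x":0.027,"y":-0.024,"z":0.004,"wx":0,"wy":0,"wz":0},{"x":0.054,"y":-0.048,"z":0.008,"wx":0,"wy":0,"wz":0},{"x":0.081,"y":-0.072,"z":0.012,"wx":0,"wy":0,"wz":0},{"x":0.108,"y":-0.096,"z":0.016,"wx":0,"wy":0,"wz":0},{"x":0.135,"y":-0.12,"z":0.02,"wx":0,"wy":0,"wz":0},{"x":0.15,"y":-0.136,"z":0.022,"wx":0,"wy":0,"wz":0},{"x":0.157,"y":-0.143,"z":0.022,"wx":0,"wy":0,"wz":0},{"x":0.157,"y":-0.143,"z":0.022,"wx":0,"wy":0,"wz":0},{"x":0.157,"y":-0.143,"z":0.022,"wx":0,"wy":0,"wz":0}]'
cat >> h.py <<'E'
def wray(u,v,z,f):
    from scipy.spatial.transform import Rotation as Ro
    d=np.load(f);R=Ro.from_rotvec(d["r"]).as_matrix();H=d["H"]
    c=d["p"]+R@H[:3,3];k=R@H[:3,:3]@np.linalg.inv(d["K"])@[u,v,1];return c+k*(z-c[2])/k[2]
def wshot(name):
    from bench import ctrl
    s=ctrl.get_state();r=ctrl.get_image("wrist");cv2.imwrite(f"pics/{name}.png",r["image"][:,:,::-1])
    np.savez(name+".npz",K=r["K"],H=r["hand_eye"],p=s["position"],r=s["tool_rot"]);print(s["position"],s["grip_width"],s["ft_force"])
E
python3 -c "
from h import *
wshot('w1')"
```

```text
time: 1.73
position: [0.5401, -0.1277, 0.2004]
tool_rot: [3.114, 0.411, -0.001]
ft_force: [0.3, -0.7, -0.8]
grip_width: 0.005
grip_force: 0.0
[ 0.54009699 -0.12774101  0.200425  ] 0.00503431557358831 [ 0.31730206 -0.69845254 -0.81741846]
```

View pics/w1.png

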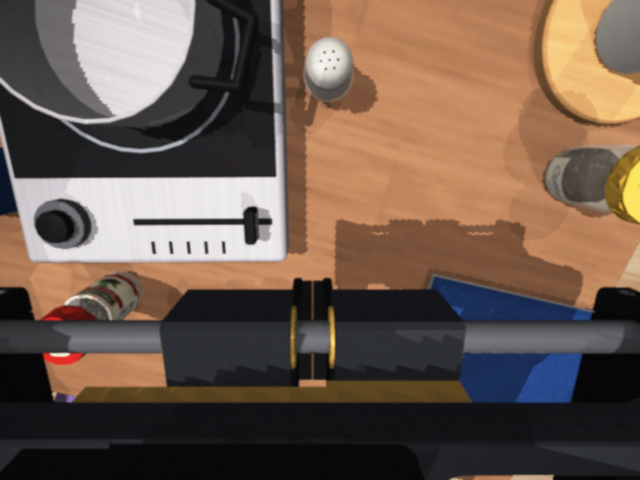

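The wrist view shows the paddle at about (251,225), the slot along row 221, marks at columns 153 to 223 and the button at about (53,224). The fingertips are at (313,285), and the path to the lever's right side is clear.

Run:
```python
from h import *
from bench import ctrl
f="w1.npz";d=np.load(f);print(d["K"][0,0])
y=np.radians(15.1);R=np.array([[np.cos(y),-np.sin(y)],[np.sin(y),np.cos(y)]])
st=ctrl.get_state()
im=cv2.imread("pics/w1.png").max(2)<60
sub=im[195:260,235:280];n,lab,s,c=cv2.connectedComponentsWithStats(sub.astype(np.uint8));print(s,c)
for k,u,v,z in(("slotL",133,221,.05),("slotR",272,220.5,.05),("lev",251,225,.0755),("levR",260,225,.0755),("btn",53,224,.072),("m1",223.5,247,.05),("m5",153,248,.05),("tipL",294,285,st["position"][2]),("tipR",331,285,st["position"][2]),("FR",287,258,.05),("FL",30,262,.05)):
    p=wray(u,v,z,f);print(k,p.round(4),(R.T@(p-st["position"])[:2]*[1,-1]).round(4))
```

```text
358.0721401340747
[[   0    0   45   65 2406]
 [   0   12   36   37  519]] [[23.2273483  32.66500416]
 [16.31021195 28.91714836]]
slotL [0.5024 0.029  0.05  ] [ 0.005  -0.1621]
slotR [ 0.5353 -0.0914  0.05  ] [ 0.0054 -0.0373]
lev [ 0.5334 -0.0768  0.0755] [ 0.0074 -0.0519]
levR [ 0.5353 -0.084   0.0755] [ 0.0074 -0.0444]
btn [0.4902 0.0837 0.072 ] [ 0.0075 -0.2181]
m1 [ 0.4996 -0.0542  0.05  ] [-0.0194 -0.0825]
m5 [0.4818 0.008  0.05  ] [-0.0203 -0.1473]
tipL [ 0.5438 -0.1171  0.2005] [ 0.0069 -0.0103]
tipR [ 0.5485 -0.1347  0.2005] [0.0069 0.0079]
FR [ 0.5044 -0.113   0.05  ] [-0.03   -0.0246]
FL [0.4386 0.1163 0.05  ] [-0.0339 -0.263 ]
```

```bash
python3 -m handwheel '[{"x":0.005,"y":0,"z":0.03,"wx":0,"wy":0,"wz":0},{"x":0.005,"y":0,"z":0.06,"wx":0,"wy":0,"wz":0},{"x":0.005,"y":0,"z":0.09,"wx":0,"wy":0,"wz":0},{"x":0.005,"y":0,"z":0.115,"wx":0,"wy":0,"wz":0},{"x":0.005,"y":0,"z":0.135,"wx":0,"wy":0,"wz":0},{"x":0.005,"y":0,"z":0.141,"wx":0,"wy":0,"wz":0},{"x":0.005,"y":0,"z":0.141,"wx":0,"wy":0,"wz":0},{"x":0.005,"y":-0.01,"z":0.141,"wx":0,"wy":0,"wz":0},{"x":0.005,"y":-0.02,"z":0.141,"wx":0,"wy":0,"wz":0},{"x":0.005,"y":-0.02,"z":0.141,"wx":0,"wy":0,"wz":0}]'
python3 -c "
from h import *
wshot('w2')"
```

```text
time: 2.62
position: [0.5408, -0.1031, 0.0613]
tool_rot: [-3.114, -0.416, -0.004]
ft_force: [0.7, 0.3, 0.3]
grip_width: 0.006
grip_force: 0.0
[ 0.54082717 -0.1030573   0.06125647] 0.005869360756992906 [0.70548877 0.32030005 0.2895814 ]
```

View pics/w2.png

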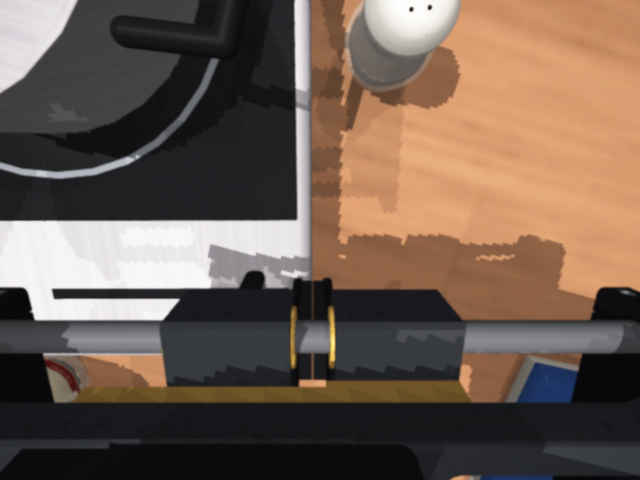

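The wrist view shows the paddle's right edge at column 264 and the fingertip's left edge at 294, so the gap is about 12 mm and they overlap well in height and depth. Next is a slow push through the free run.

```bash
cat > p.py <<'E'
from bench import ctrl
import numpy as np
s=ctrl.get_state();y=np.radians(15.1);Y=np.array([-np.sin(y),np.cos(y),0]);X=np.array([np.cos(y),np.sin(y),0])
print("t %.2f along %.2f mm across %.2f z %.2f F along %.2f across %.2f z %.2f"%(s["time"],1e3*Y@(s["position"]-[.5408,-.1031,0]),1e3*X@(s["position"]-[.5408,-.1031,0]),1e3*s["position"][2],Y@s["ft_force"],X@s["ft_force"],s["ft_force"][2]))
E
python3 p.py
H="python3 -m handwheel"
$H '[{"x":0,"y":-0.002,"z":0.001,"wx":0,"wy":0,"wz":0},{"x":0,"y":-0.004,"z":0.002,"wx":0,"wy":0,"wz":0},{"x":0,"y":-0.006,"z":0.002,"wx":0,"wy":0,"wz":0},{"x":0,"y":-0.008,"z":0.002,"wx":0,"wy":0,"wz":0}]' >/dev/null; python3 p.py
$H '[{"x":0,"y":-0.0015,"z":0,"wx":0,"wy":0,"wz":0},{"x":0,"y":-0.003,"z":0,"wx":0,"wy":0,"wz":0},{"x":0,"y":-0.004,"z":0,"wx":0,"wy":0,"wz":0}]' >/dev/null; python3 p.py
$H '[{"x":0,"y":-0.0015,"z":0,"wx":0,"wy":0,"wz":0},{"x":0,"y":-0.003,"z":0,"wx":0,"wy":0,"wz":0},{"x":0,"y":-0.004,"z":0,"wx":0,"wy":0,"wz":0}]' >/dev/null; python3 p.py
$H '[{"x":0,"y":-0.0015,"z":0,"wx":0,"wy":0,"wz":0},{"x":0,"y":-0.003,"z":0,"wx":0,"wy":0,"wz":0},{"x":0,"y":-0.004,"z":0,"wx":0,"wy":0,"wz":0}]' >/dev/null; python3 p.py
```

```text
t 2.67 along -1.10 mm across -0.09 z 61.16 F along 0.31 across 0.83 z 0.08
t 3.00 along 5.47 mm across -1.38 z 57.56 F along -0.56 across -0.61 z 0.57
t 3.25 along 9.62 mm across -1.33 z 57.50 F along 0.16 across 0.20 z 0.74
t 3.50 along 13.61 mm across -1.29 z 57.53 F along -0.59 across -0.75 z -0.78
t 3.75 along 17.47 mm across -1.35 z 57.51 F along 0.42 across -0.04 z 0.25
```

```bash
H="python3 -m handwheel"
for i in 1 2 3 4 5 6 7 8; do $H '[{"x":0,"y":-0.001,"z":0,"wx":0,"wy":0,"wz":0},{"x":0,"y":-0.002,"z":0,"wx":0,"wy":0,"wz":0}]' >/dev/null; python3 p.py; done
```

```text
t 3.92 along 19.40 mm across -1.38 z 57.53 F along -1.41 across 0.05 z -0.33
t 4.08 along 21.46 mm across -1.38 z 57.51 F along 0.52 across 0.10 z 0.15
t 4.25 along 23.46 mm across -1.35 z 57.55 F along 0.00 across 0.22 z -0.29
t 4.42 along 25.52 mm across -1.37 z 57.54 F along -0.53 across 0.04 z -0.23
t 4.58 along 27.51 mm across -1.37 z 57.54 F along 0.12 across -0.55 z -0.36
t 4.75 along 29.13 mm across -1.38 z 57.55 F along -3.03 across -0.66 z -0.81
t 4.92 along 29.59 mm across -1.39 z 57.58 F along -6.78 across 0.84 z -2.04
t 5.08 along 29.90 mm across -1.40 z 57.65 F along -8.36 across 0.42 z -3.70
```

The force has risen to 8 N with the lever stalled, which is more than expected, so I'll look before going on.

```bash
python3 p.py
python3 - <<'E'
from h import *
from bench import ctrl
wshot('w3')
t=ctrl.get_image("top")["image"][:,:,::-1]
w=cv2.imread("pics/w3.png")
a=cv2.resize(t[245:335,250:390],(560,360),interpolation=cv2.INTER_CUBIC)
b=cv2.resize(w[200:340,160:440],(480,240))
c=np.zeros((600,560,3),np.uint8);c[:360]=a;c[360:,:480]=b;cv2.imwrite("pics/c3.png",c)
E
python3 p.py
```

```text
t 5.08 along 29.90 mm across -1.40 z 57.65 F along -8.36 across 0.42 z -3.70
[ 0.53165764 -0.07459894  0.0576507 ] 0.007319044485383299 [ 2.5863318  -7.95968845 -3.70326017]
t 5.18 along 29.85 mm across -1.42 z 57.61 F along -8.43 across 0.58 z -3.68
```

View pics/c3.png

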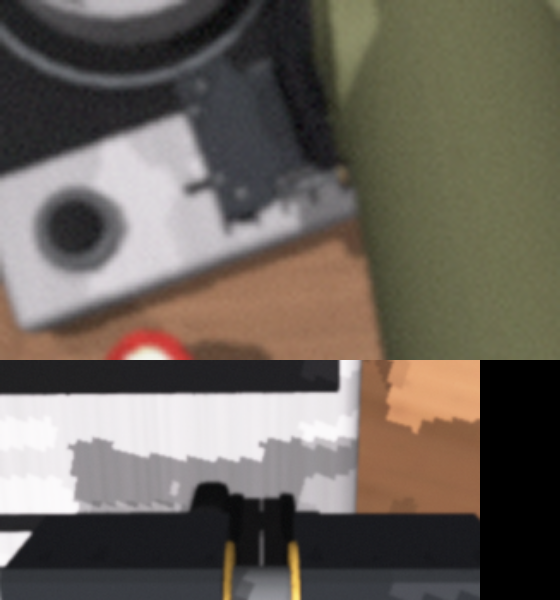

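The images show the fingertip against the paddle with the lever about 15–18 mm along, so this is the rise before the first crest. I'll read the moment to confirm where the contact is and push on in small steps.

```bash
cat >> p.py <<'E'
from scipy.spatial.transform import Rotation as Ro
R=Ro.from_rotvec(s["tool_rot"]).inv()
print("   tool F",R.apply(s["ft_force"]).round(2),"M",R.apply(s["torque"]).round(3))
E
python3 p.py;H="python3 -m handwheel"
for i in 1 2; do $H '[{"x":0,"y":-0.0005,"z":0,"wx":0,"wy":0,"wz":0},{"x":0,"y":-0.001,"z":0,"wx":0,"wy":0,"wz":0},{"x":0,"y":-0.001,"z":0,"wx":0,"wy":0,"wz":0}]' >/dev/null; python3 p.py; done
```

```text
t 5.18 along 29.85 mm across -1.42 z 57.61 F along -8.43 across 0.58 z -3.68
   tool F [0.59 8.41 3.72] M [-1.858  0.172 -0.036]
t 5.43 along 29.97 mm across -1.41 z 57.67 F along -10.75 across 0.05 z -3.39
   tool F [ 0.07 10.73  3.45] M [-2.154  0.205 -0.057]
t 5.68 along 30.12 mm across -1.43 z 57.67 F along -11.63 across 0.89 z -4.62
   tool F [ 0.92 11.59  4.7 ] M [-2.584  0.34  -0.053]
```

The force is now 11.6 N with the lever still not moving, so I'll stop pushing and look from the scene camera and close up.

Run:
```python
from h import *
from bench import ctrl
wshot('w4')
t=ctrl.get_image("scene")["image"][:,:,::-1]; cv2.imwrite("pics/s4.png",t)
w=cv2.imread("pics/w4.png")
c=np.vstack([cv2.resize(t[215:315,250:450],(600,300),interpolation=cv2.INTER_CUBIC),cv2.resize(w[230:330,180:380],(600,300),interpolation=cv2.INTER_CUBIC)])
c=cv2.convertScaleAbs(c,alpha=1.6,beta=25)
cv2.imwrite("pics/c4.png",c)
```

```text
[ 0.53157123 -0.07438902  0.05767092] 0.010217487289463699 [  3.88979539 -10.9926262   -4.61868807]
```

View pics/c4.png

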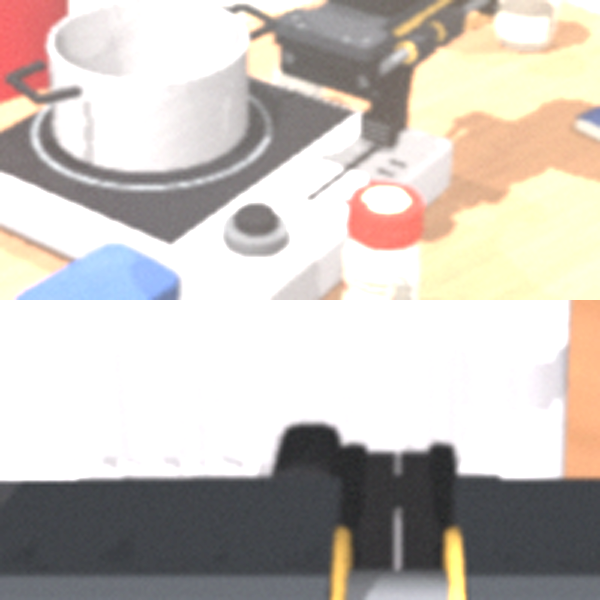

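The scene crop shows the gripper body (crop 275–385, 10–90) right beside the pot's right handle (crop 235–280, 5–30), and the paddle is against the finger. I'll triangulate the handle to see whether the body is touching it.

Run:
```python
from h import *
from bench import ctrl
y=np.radians(15.1);R=np.array([[np.cos(y),-np.sin(y)],[np.sin(y),np.cos(y)]])
o=np.array([.4885,.0836])-R@[-.1,.075]  # origin from button (mean of both views)
st=ctrl.get_state()
H=lambda p:(R.T@(p[:2]-o)*1e3).round(1)
print("tcp",H(st["position"]),"o",o)
# knee: front-right corner of handle seen in both wrist views
for z in(.09,.1,.11,.12,.13):
    print(z,"frontR w1",H(wray(243,90,z,"w1.npz")),"w2",H(wray(230,52,z,"w2.npz")),"| front end w1",H(wray(193,83,z,"w1.npz")),"w2",H(wray(115,30,z,"w2.npz")))
print("w4 paddle right edge~",H(wray(180+342/3,275,.0755,"w4.npz")),"left",H(wray(180+278/3,275,.0755,"w4.npz")),"edge",H(wray(180+568/3,250,.05,"w4.npz")))
for n in("w2","w1"):print(n,"slotL/edge",H(wray(53,294,.05,"w2.npz")),H(wray(312,270,.05,"w2.npz")))
```

```text
tcp [-99.6 -88.7] o [0.6045851 0.03724  ]
0.09 frontR w1 [  3.4 -93.1] w2 [  5.7 -90.2] | front end w1 [  8.  -58.1] w2 [ 12.2 -52. ]
0.1 frontR w1 [  2.2 -94.9] w2 [  3.6 -92.3] | front end w1 [  6.6 -61.2] w2 [  9.6 -56.9]
0.11 frontR w1 [  1.  -96.7] w2 [  1.4 -94.3] | front end w1 [  5.2 -64.2] w2 [  7.  -61.8]
0.12 frontR w1 [ -0.2 -98.5] w2 [ -0.7 -96.4] | front end w1 [  3.9 -67.3] w2 [  4.4 -66.7]
0.13 frontR w1 [  -1.4 -100.3] w2 [ -2.8 -98.5] | front end w1 [  2.5 -70.3] w2 [  1.8 -71.6]
w4 paddle right edge~ [-81.1 -80.4] left [-81.  -71.2] edge [ -77.8 -117.2]
w2 slotL/edge [-102.1   19. ] [ -88.2 -118.4]
w1 slotL/edge [-102.1   19. ] [ -88.2 -118.4]
```

The handle is at x ≥ 0 and the gripper body at x ≤ -62 mm, so they don't touch. I'll back off, raise the tip 5 mm, check that the force zeroes, and approach again more slowly.

```bash
H="python3 -m handwheel"
$H '[{"x":0,"y":0.005,"z":0,"wx":0,"wy":0,"wz":0},{"x":0,"y":0.01,"z":0,"wx":0,"wy":0,"wz":0},{"x":0,"y":0.01,"z":-0.005,"wx":0,"wy":0,"wz":0},{"x":0,"y":0.01,"z":-0.005,"wx":0,"wy":0,"wz":0}]' >/dev/null; python3 p.py
for i in 1 2 3 4 5 6 7; do $H '[{"x":0,"y":-0.0005,"z":0,"wx":0,"wy":0,"wz":0},{"x":0,"y":-0.001,"z":0,"wx":0,"wy":0,"wz":0}]' >/dev/null; python3 p.py; done
```

```text
t 6.12 along 25.90 mm across -0.64 z 63.35 F along -0.30 across 0.49 z -0.24
   tool F [0.49 0.3  0.24] M [0.039 0.011 0.038]
t 6.28 along 27.21 mm across -1.08 z 62.67 F along -0.08 across 0.12 z -1.03
   tool F [0.12 0.08 1.03] M [-0.011  0.002  0.045]
t 6.45 along 27.91 mm across -1.31 z 62.48 F along 0.05 across -0.24 z -0.38
   tool F [-0.23 -0.05  0.38] M [-0.049 -0.003 -0.015]
t 6.62 along 28.64 mm across -1.31 z 62.49 F along 0.32 across 0.68 z 0.44
   tool F [ 0.68 -0.32 -0.44] M [ 0.038 -0.     0.031]
t 6.78 along 28.97 mm across -1.35 z 62.50 F along -1.79 across -0.48 z -1.16
   tool F [-0.48  1.79  1.16] M [-0.388  0.094  0.003]
t 6.95 along 29.29 mm across -1.37 z 62.53 F along -4.37 across 0.66 z -1.54
   tool F [0.67 4.36 1.55] M [-0.88   0.111  0.02 ]
t 7.12 along 29.59 mm across -1.36 z 62.58 F along -6.74 across 0.46 z -3.34
   tool F [0.47 6.73 3.35] M [-1.47   0.185 -0.026]
t 7.28 along 29.79 mm across -1.34 z 62.58 F along -8.39 across 1.13 z -3.44
   tool F [1.15 8.38 3.47] M [-1.796  0.256 -0.083]
```

The wall is at the same place at both heights. I'll check where the paddle really is, and whether anything else moved, by projecting the expected paddle positions into the scene view before and after.

Run:
```python
from h import *
from bench import ctrl
y=np.radians(15.1);R=np.array([[np.cos(y),-np.sin(y)],[np.sin(y),np.cos(y)]]);o=np.array([.6046,.0372])
d=np.load("scene.npz")
def proj(hx,hy,z):
    p=np.r_[R@[hx,hy]+o,z];q=d["T"][:3,:3]@p+d["T"][:3,3];q=d["K"]@q;return q[:2]/q[2]
for v in(0,.004,.008,.012,.016,.02):print(v,proj(-.1,-.095+v,.0755).round(1),proj(-.115,-.095+v,.0535).round(1))
t=ctrl.get_image("scene")["image"][:,:,::-1];cv2.imwrite("pics/s5.png",t)
a=cv2.imread("pics/scene0.png");b=t
out=[]
for im in(a,b):
    c=cv2.resize(im[235:285,350:410],None,fx=6.6,fy=6.6,interpolation=cv2.INTER_CUBIC)
    for v in(0,.016):
        q=proj(-.1,-.095+v,.0755)-[350,235];cv2.circle(c,tuple(int(i) for i in q*6.6+3),3,(0,0,255) if v else (0,255,0),-1)
    out.append(c)
c=np.hstack(out);c=cv2.convertScaleAbs(c,alpha=1.4,beta=25);cv2.imwrite("pics/c5.png",c[:,:800]);print(c.shape)
# anything moved? 
ga,gb=[cv2.cvtColor(i,cv2.COLOR_BGR2GRAY).astype(np.float32) for i in(a,b)]
for n,(x,y0,w,h) in dict(pot=(262,215,60,60),tin=(255,297,60,55),jar=(360,275,35,65),mill=(340,220,20,24)).items():
    print(n,cv2.phaseCorrelate(np.ascontiguousarray(ga[y0:y0+h,x:x+w]),np.ascontiguousarray(gb[y0:y0+h,x:x+w])))
```

```text
0 [381.  249.1] [386.5 260. ]
0.004 [380.1 249.8] [385.5 260.7]
0.008 [379.1 250.5] [384.6 261.5]
0.012 [378.1 251.2] [383.6 262.2]
0.016 [377.2 251.9] [382.7 262.9]
0.02 [376.2 252.6] [381.7 263.7]
(330, 792, 3)
pot ((-0.0415470842373189, 0.04105352894525183), 1.013363233142429)
tin ((-0.03044945392165488, -0.03262565187286626), 0.9331052046351963)
jar ((-0.06375465326034302, -0.032072970274228396), 0.9165692174876178)
mill ((21.674616444139833, 9.292542208857801), -0.00853865643342336)
```

View pics/c5.png

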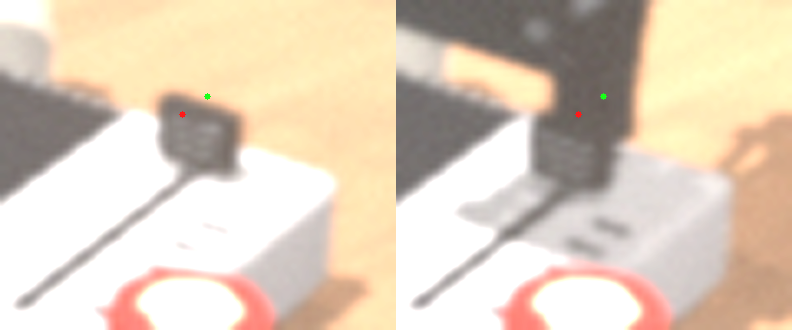

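The paddle has moved about 16 mm to roughly 0.018, with the finger squarely behind it, and nothing else has shifted. It is on the rise to the first crest, so I'll increase the push in small steps. The arm's wind-up of about 6 mm can't reach the next crest.

```bash
H="python3 -m handwheel"; python3 p.py
for i in 1 2 3 4; do $H '[{"x":0,"y":-0.0005,"z":0,"wx":0,"wy":0,"wz":0},{"x":0,"y":-0.001,"z":0,"wx":0,"wy":0,"wz":0},{"x":0,"y":-0.001,"z":0,"wx":0,"wy":0,"wz":0}]' >/dev/null; python3 p.py; done
```

```text
t 7.33 along 29.74 mm across -1.40 z 62.58 F along -7.33 across 1.49 z -3.88
   tool F [1.5  7.31 3.9 ] M [-1.647  0.19  -0.054]
t 7.58 along 29.93 mm across -1.36 z 62.61 F along -8.90 across 0.91 z -3.95
   tool F [0.92 8.89 3.99] M [-1.978  0.33  -0.077]
t 7.83 along 30.06 mm across -1.40 z 62.62 F along -10.17 across 0.77 z -4.86
   tool F [ 0.79 10.14  4.92] M [-2.33   0.392 -0.018]
t 8.08 along 30.43 mm across -1.40 z 62.65 F along -10.18 across 1.88 z -4.82
   tool F [ 1.9  10.14  4.89] M [-2.12   0.413 -0.005]
t 8.33 along 35.78 mm across -1.40 z 62.53 F along -2.03 across 0.44 z -1.50
   tool F [0.44 2.03 1.5 ] M [-0.581  0.1   -0.004]
```

The first click is over: the force built to 10 N and then dropped, with the finger jumping to 35.8. Now the second.

```bash
H="python3 -m handwheel"; python3 p.py
for i in 1 2 3 4 5; do $H '[{"x":0,"y":-0.001,"z":0,"wx":0,"wy":0,"wz":0},{"x":0,"y":-0.002,"z":0,"wx":0,"wy":0,"wz":0}]' >/dev/null; python3 p.py|grep along; done
```

```text
t 8.33 along 35.78 mm across -1.40 z 62.53 F along -2.03 across 0.44 z -1.50
   tool F [0.44 2.03 1.5 ] M [-0.581  0.1   -0.004]
t 8.50 along 39.29 mm across -1.37 z 62.49 F along -0.38 across 0.67 z -0.38
t 8.67 along 41.77 mm across -1.25 z 62.51 F along 0.41 across 0.46 z -0.60
t 8.83 along 42.96 mm across -1.23 z 62.57 F along -1.00 across -0.24 z -0.46
t 9.00 along 44.61 mm across -1.24 z 62.55 F along -0.91 across -0.04 z -0.74
t 9.17 along 45.35 mm across -1.24 z 62.60 F along -4.16 across 0.48 z -1.90
```

```bash
H="python3 -m handwheel"
for i in 1 2 3 4 5; do python3 p.py|grep -qE 'along 4[89]|along 5' && break; $H '[{"x":0,"y":-0.0005,"z":0,"wx":0,"wy":0,"wz":0},{"x":0,"y":-0.001,"z":0,"wx":0,"wy":0,"wz":0}]' >/dev/null; python3 p.py|grep along; done
```

```text
t 9.33 along 45.59 mm across -1.26 z 62.63 F along -6.49 across -0.06 z -2.17
t 9.50 along 45.76 mm across -1.29 z 62.64 F along -8.10 across 1.44 z -3.19
t 9.67 along 45.90 mm across -1.28 z 62.67 F along -9.35 across 0.41 z -3.36
t 9.83 along 46.02 mm across -1.31 z 62.69 F along -11.80 across 1.78 z -4.91
t 10.00 along 46.23 mm across -1.31 z 62.71 F along -13.49 across 2.01 z -4.32
```

```bash
H="python3 -m handwheel"
for i in 1 2 3 4; do python3 p.py|grep -qE 'along 4[789]|along 5' && break; $H '[{"x":0,"y":0,"z":0,"wx":0,"wy":0,"wz":0},{"x":0,"y":0,"z":0,"wx":0,"wy":0,"wz":0}]' >/dev/null; python3 p.py|grep along; done
```

```text
t 10.17 along 46.20 mm across -1.29 z 62.72 F along -11.59 across 1.28 z -5.50
t 10.33 along 46.22 mm across -1.29 z 62.73 F along -11.66 across 2.35 z -4.25
t 10.50 along 46.21 mm across -1.31 z 62.69 F along -11.45 across 1.75 z -4.58
t 10.67 along 46.23 mm across -1.28 z 62.72 F along -10.71 across 2.74 z -5.90
```

```bash
H="python3 -m handwheel"
for i in 1 2 3 4 5; do python3 p.py|grep -qE 'along 4[89]|along 5' && break; $H '[{"x":0,"y":-0.0005,"z":0,"wx":0,"wy":0,"wz":0},{"x":0,"y":-0.0005,"z":0,"wx":0,"wy":0,"wz":0}]' >/dev/null; python3 p.py|grep along; done
```

```text
t 10.83 along 48.51 mm across -1.30 z 62.65 F along -4.50 across 1.96 z -2.96
```

Calibration: lever value = along − 12.7 mm. Contact at 28.7 was 16 and at 44.7 was 32, so the crests are at along 36.7, 52.7 and 68.7 and the third click rests at 76.7. I'll go slowly over crest 2.

```bash
H="python3 -m handwheel"
for i in 1 2 3 4 5 6 7 8 9 10; do python3 p.py|grep -qE 'along (5[89]|6)' && break; $H '[{"x":0,"y":-0.0005,"z":0,"wx":0,"wy":0,"wz":0},{"x":0,"y":-0.001,"z":0,"wx":0,"wy":0,"wz":0}]' >/dev/null; python3 p.py|grep along; done
```

```text
t 11.00 along 52.15 mm across -1.28 z 62.62 F along -2.06 across 0.23 z -2.03
t 11.17 along 54.77 mm across -1.29 z 62.56 F along -0.95 across -0.00 z 0.12
t 11.33 along 55.90 mm across -1.28 z 62.54 F along -0.52 across 0.36 z 0.02
t 11.50 along 56.59 mm across -1.34 z 62.48 F along -0.68 across 0.22 z 0.80
t 11.67 along 57.25 mm across -1.34 z 62.47 F along -0.47 across 0.23 z -0.42
t 11.83 along 58.03 mm across -1.33 z 62.49 F along -1.09 across -0.28 z 0.24
```

```bash
H="python3 -m handwheel"
for i in 1 2 3 4 5 6 7; do python3 p.py|grep -qE 'along (6[3-9]|7)' && break; $H '[{"x":0,"y":-0.0005,"z":0,"wx":0,"wy":0,"wz":0},{"x":0,"y":-0.001,"z":0,"wx":0,"wy":0,"wz":0}]' >/dev/null; python3 p.py|grep along; done
```

```text
t 12.00 along 58.81 mm across -1.33 z 62.50 F along -0.61 across 0.70 z -0.67
t 12.17 along 59.84 mm across -1.36 z 62.50 F along -0.51 across -0.27 z -0.46
t 12.33 along 60.85 mm across -1.32 z 62.53 F along -1.70 across -0.55 z 0.06
t 12.50 along 61.19 mm across -1.34 z 62.56 F along -3.47 across -0.08 z -1.17
t 12.67 along 61.52 mm across -1.34 z 62.58 F along -5.26 across 0.34 z -1.98
t 12.83 along 61.70 mm across -1.38 z 62.58 F along -7.26 across 0.70 z -2.05
t 13.00 along 61.82 mm across -1.37 z 62.61 F along -8.52 across 0.64 z -3.70
```

```bash
H="python3 -m handwheel"
for i in 1 2 3 4 5 6 7 8 9 10; do python3 p.py|grep -qE 'along (6[3-9]|7)' && break; $H '[{"x":0,"y":-0.0005,"z":0,"wx":0,"wy":0,"wz":0},{"x":0,"y":-0.0005,"z":0,"wx":0,"wy":0,"wz":0}]' >/dev/null; python3 p.py|grep along; done
```

```text
t 13.17 along 61.94 mm across -1.38 z 62.62 F along -8.96 across 0.62 z -3.91
t 13.33 along 62.01 mm across -1.37 z 62.64 F along -9.77 across 0.64 z -3.16
t 13.50 along 62.09 mm across -1.36 z 62.66 F along -10.81 across 1.59 z -3.54
t 13.67 along 62.13 mm across -1.37 z 62.67 F along -11.00 across 1.28 z -4.35
t 13.83 along 62.60 mm across -1.38 z 62.65 F along -9.28 across 1.34 z -3.10
t 14.00 along 66.10 mm across -1.41 z 62.56 F along -3.61 across 0.28 z -1.58
```

Moving now. Crest 3 is at about 68.7, so I'll advance slowly and stop once past about 69.5.

```bash
H="python3 -m handwheel"
for i in 1 2 3 4 5 6 7 8; do python3 p.py|grep -qE 'along (69.[5-9]|7)' && break; $H '[{"x":0,"y":-0.0005,"z":0,"wx":0,"wy":0,"wz":0}]' >/dev/null; python3 p.py|grep along; done
```

```text
t 14.08 along 67.71 mm across -1.42 z 62.52 F along -3.07 across -0.18 z -0.89
t 14.17 along 69.21 mm across -1.41 z 62.51 F along -2.22 across 0.71 z -0.10
t 14.25 along 70.34 mm across -1.39 z 62.49 F along -1.54 across -0.77 z -1.19
```

```bash
python3 -m handwheel '[{"x":0,"y":0.01,"z":0,"wx":0,"wy":0,"wz":0},{"x":0,"y":0.02,"z":0,"wx":0,"wy":0,"wz":0},{"x":0,"y":0.022,"z":-0.02,"wx":0,"wy":0,"wz":0},{"x":0,"y":0.022,"z":-0.05,"wx":0,"wy":0,"wz":0},{"x":0,"y":0.022,"z":-0.08,"wx":0,"wy":0,"wz":0},{"x":0,"y":0.022,"z":-0.11,"wx":0,"wy":0,"wz":0},{"x":0,"y":0.022,"z":-0.135,"wx":0,"wy":0,"wz":0},{"x":0,"y":0.022,"z":-0.135,"wx":0,"wy":0,"wz":0},{"x":0,"y":0.022,"z":-0.135,"wx":0,"wy":0,"wz":0}]'
python3 -c "
from h import *
wshot('w6')"
```

```text
time: 15.0
position: [0.5284, -0.0583, 0.1992]
tool_rot: [3.114, 0.411, 0.005]
ft_force: [-0.5, -0.4, 0.3]
grip_width: 0.007
grip_force: 0.0
[ 0.52841953 -0.05828476  0.19917268] 0.007126226361971761 [-0.48715528 -0.36399157  0.28355698]
```

View pics/w6.png

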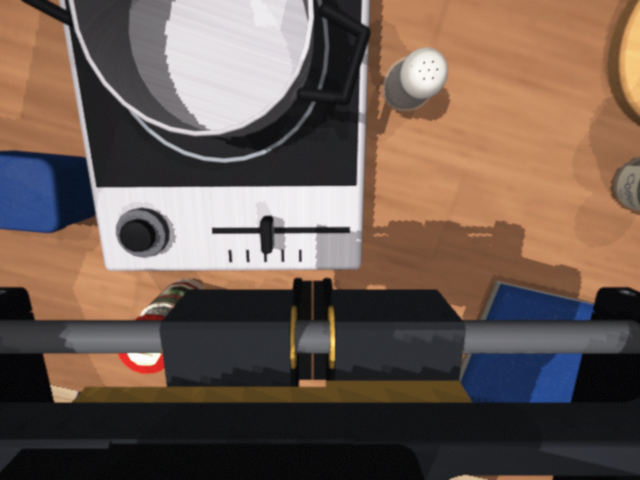

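The wrist view shows the lever at column 267, on the third mark from the right (265; the marks are at 300, 283, 265, 248 and 230). The button is at about (137,233). Next I'll compute the move to it.

Run:
```python
from h import *
from bench import ctrl
st=ctrl.get_state();im=cv2.imread("pics/w6.png")
g=(im[200:270,100:190].max(2)<55).astype(np.uint8);n,l,s,c=cv2.connectedComponentsWithStats(g);i=1+s[1:,4].argmax();print(s[i],c[i]+[100,200])
y=np.radians(15.1);yb=c[i]+[100,200]
b=wray(*yb,.072,"w6.npz")
Y=np.array([-np.sin(y),np.cos(y)]);X=np.array([np.cos(y),np.sin(y)])
# from lever contact: face at v=0 <-> along 12.7 ; centre of lever path
print("btn wrist",b,"top",ray("top",269,301.4,.072))
lv=wray(267,234,.0755,"w6.npz");print("lev->btn along",Y@(b-lv)[:2],"across",X@(b-lv)[:2])
for p in(b,(b+ray("top",269,301.4,.072))/2):
    t=p.copy();t[2]=.15;print(rel(t,y,st))
```

```text
[ 20  19  36  32 905] [137.65635359 234.95138122]
btn wrist [0.48855362 0.08301342 0.072     ] top [0.48602994 0.08352182 0.072     ]
lev->btn along 0.10911502585637008 across -0.0016439418048700566
(array([-0.0008, -0.1464,  0.0475]), array([ 0.01, -0.01, -0.07]))
(array([-0.0019, -0.147 ,  0.0475]), array([ 0.01, -0.01, -0.07]))
```

```bash
python3 -m handwheel '[{"x":0,"y":-0.03,"z":0,"wx":0,"wy":0,"wz":0},{"x":0,"y":-0.06,"z":0,"wx":0,"wy":0,"wz":0},{"x":0,"y":-0.09,"z":0,"wx":0,"wy":0,"wz":0},{"x":-0.001,"y":-0.12,"z":0.01,"wx":0,"wy":0,"wz":0},{"x":-0.001,"y":-0.14,"z":0.03,"wx":0,"wy":0,"wz":0},{"x":-0.001,"y":-0.146,"z":0.05,"wx":0,"wy":0,"wz":0},{"x":-0.001,"y":-0.146,"z":0.08,"wx":0,"wy":0,"wz":0},{"x":-0.001,"y":-0.146,"z":0.1,"wx":0,"wy":0,"wz":0},{"x":-0.001,"y":-0.146,"z":0.11,"wx":0,"wy":0,"wz":0},{"x":-0.001,"y":-0.146,"z":0.11,"wx":0,"wy":0,"wz":0}]'
python3 - <<'E'
from h import *
wshot('w7')
from bench import ctrl
print(rel([.4882,.0831,.072],np.radians(15.1),ctrl.get_state()))
t=ctrl.get_image("scene")["image"][:,:,::-1]
cv2.imwrite("pics/c7.png",np.vstack([cv2.resize(t[250:310,300:420],(600,300),interpolation=cv2.INTER_CUBIC),cv2.resize(cv2.imread("pics/w7.png")[220:320,220:420],(600,300))]))
E
```

```text
time: 15.88
position: [0.4854, 0.0825, 0.0841]
tool_rot: [-3.113, -0.412, 0.011]
ft_force: [-0.5, -0.1, 0.5]
grip_width: 0.001
grip_force: 0.0
[0.48536722 0.08252907 0.08408807] 0.0009891277639916642 [-0.51240458 -0.10689463  0.46726646]
(array([0.0014, 0.    , 0.014 ]), array([-0.08,  0.21, -0.04]))
```

View pics/c7.png

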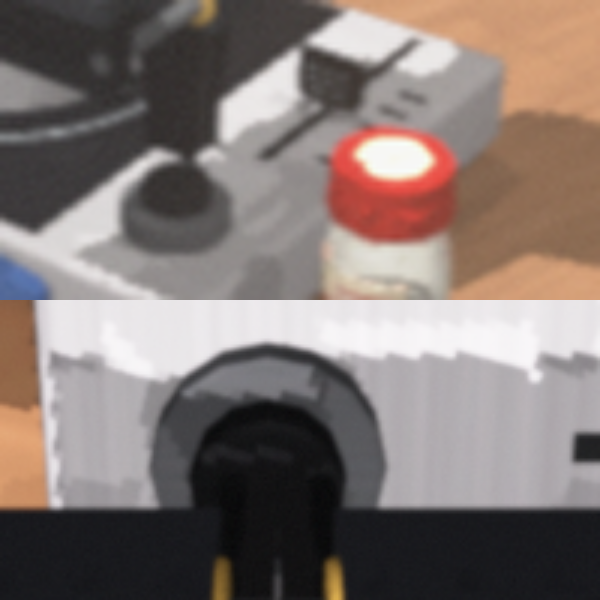

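The view shows the shut tips just above the button, about 1 mm right of its centre (button column 268, fingers 277 in the crop). I'll shift slightly and press in steps.

```bash
H="python3 -m handwheel"
$H '[{"x":0.001,"y":-0.001,"z":0.004,"wx":0,"wy":0,"wz":0},{"x":0.001,"y":-0.001,"z":0.008,"wx":0,"wy":0,"wz":0},{"x":0.001,"y":-0.001,"z":0.01,"wx":0,"wy":0,"wz":0}]' >/dev/null; python3 p.py|grep along
for i in 1 2 3 4 5 6; do $H '[{"x":0,"y":0,"z":0.001,"wx":0,"wy":0,"wz":0},{"x":0,"y":0,"z":0.002,"wx":0,"wy":0,"wz":0},{"x":0,"y":0,"z":0.002,"wx":0,"wy":0,"wz":0}]' >/dev/null; python3 p.py|grep along; python3 p.py|grep -qE 'z (9|1[0-9])\.[0-9]*$' && break; done
```

```text
t 16.23 along 194.26 mm across -0.71 z 77.89 F along 0.51 across -0.17 z -0.14
t 16.48 along 194.34 mm across -1.23 z 75.54 F along -0.13 across -0.53 z 0.36
t 16.73 along 194.38 mm across -1.34 z 73.39 F along 0.66 across -0.46 z -0.36
t 16.98 along 194.41 mm across -1.11 z 71.58 F along 0.26 across 0.36 z 2.31
t 17.23 along 194.39 mm across -1.09 z 69.58 F along -0.46 across -1.23 z 3.41
t 17.48 along 194.41 mm across -1.08 z 67.56 F along -0.86 across 0.01 z 4.65
t 17.73 along 194.38 mm across -1.03 z 66.36 F along 0.55 across -2.94 z 10.26
```

```bash
H="python3 -m handwheel"
$H '[{"x":0,"y":0,"z":0.001,"wx":0,"wy":0,"wz":0},{"x":0,"y":0,"z":0.001,"wx":0,"wy":0,"wz":0},{"x":0,"y":0,"z":0.001,"wx":0,"wy":0,"wz":0}]' >/dev/null; python3 p.py|grep along
$H '[{"x":0,"y":0,"z":-0.005,"wx":0,"wy":0,"wz":0},{"x":0,"y":0,"z":-0.01,"wx":0,"wy":0,"wz":0},{"x":0,"y":0,"z":-0.02,"wx":0,"wy":0,"wz":0},{"x":0,"y":0,"z":-0.05,"wx":0,"wy":0,"wz":0},{"x":0,"y":0,"z":-0.08,"wx":0,"wy":0,"wz":0},{"x":0,"y":0,"z":-0.11,"wx":0,"wy":0,"wz":0},{"x":0,"y":0,"z":-0.13,"wx":0,"wy":0,"wz":0},{"x":0,"y":0,"z":-0.13,"wx":0,"wy":0,"wz":0},{"x":0,"y":0,"z":-0.13,"wx":0,"wy":0,"wz":0}]'
python3 - <<'E'
from h import *
from bench import ctrl
wshot('w8')
im=cv2.imread("pics/w8.png")
y=np.radians(15.1);Y=np.array([-np.sin(y),np.cos(y)])
g=(im[:280].max(2)<70).astype(np.uint8);n,l,s,c=cv2.connectedComponentsWithStats(g)
for a,b in zip(s[1:],c[1:]):
    if a[4]>25 and a[1]>150:print(a,b.round(1))
s1=ctrl.get_image("scene")["image"][:,:,::-1];a0=cv2.imread("pics/scene0.png")
ga,gb=[cv2.cvtColor(np.ascontiguousarray(i),cv2.COLOR_BGR2GRAY).astype(np.float32) for i in(a0,s1)]
for k,(x,y0,w,h) in dict(pot=(262,215,60,60),tin=(255,297,60,55),jar=(360,275,35,65),mill=(340,220,20,24),glass=(140,280,50,62),coffee=(410,188,32,46)).items():
    print(k,cv2.phaseCorrelate(np.ascontiguousarray(ga[y0:y0+h,x:x+w]),np.ascontiguousarray(gb[y0:y0+h,x:x+w])))
E
```

```text
t 17.98 along 194.34 mm across -0.98 z 66.22 F along 0.90 across -4.96 z 16.19
time: 18.73
position: [0.4896, 0.0844, 0.1956]
tool_rot: [3.114, 0.412, 0.004]
ft_force: [-0.3, 0.5, 0.3]
grip_width: 0.009
grip_force: 0.0
[0.48958527 0.08437929 0.19562818] 0.008561162671654512 [-0.31290565  0.46202121  0.31700946]
[ 379  216  138   46 1255] [442.9 232.8]
[295 219  33  34 890] [311.  235.4]
[ 12 238  13   7  32] [ 18.5 241.5]
[ 32 239  12   5  28] [ 37.2 240.8]
[409 251   3  11  26] [410.2 256.4]
[427 251   3  11  27] [427.9 255.6]
[462 251   3  11  26] [463.1 256.2]
pot ((-0.04761025859560064, 0.03677208959502565), 1.0039778820673624)
tin ((-0.11258239571403195, 0.12489091598225599), 0.972076293097602)
jar ((0.008159689737716747, 0.04080656926882398), 0.8625346223513285)
mill ((-0.049046566348737386, -0.13296766479983013), 0.8408335953950882)
glass ((-0.04802712655237684, 0.08337436480948668), 0.9717727929353714)
coffee ((0.024438763122780927, 0.07084797784359154), 0.9755673184990883)
```

The button bottomed out (6 mm of travel, then a hard stop) and was released. Nothing else has moved, and the arm is clear.

```bash
python3 -c "
from bench import ctrl
print(ctrl.close_job())"
```

```text
the job is handed in; nothing more can be done
None
```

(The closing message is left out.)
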